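Clear the panel off the open drawer and shut the drawer

TASK

Someone left a cut panel lying across the open drawer of the red tool chest, so it cannot be shut. Take the panel off and lean it against the stack of boards, sloping, with one end standing on the bench and its other end resting against the stack; then ease the drawer home by feel, without slamming or forcing it, until it has snapped past its catch against its stop and stays shut. Leave everything else on the bench as it is.

Things in the scene. Friction and masses are not known exactly. Their poses are not given: they have to be found in the camera images.
- chest: red steel tool chest, fixed to the bench: 230 mm deep, 340 mm wide, 200 mm high, two columns of three drawers. Origin: centre of its underside; x points from front to back (the way a drawer is pushed shut), y along its width, z up. Carcass front at x = -115 mm; the open drawer is the top one of the column at y = -80 mm. Top panel 18 mm thick, flat in front of the tin
- drawer: the open drawer, moves in and out: 150 mm wide steel front, 128 to 179 mm above the bench, with an aluminium pull profile along its top, 150 mm wide, 14 mm high (165 to 179 mm above the bench), standing 22 mm out of the front. Axes as the chest's; origin at chest (0, -80, 0) mm when the front is flush with the carcass
- drawer_pull (a point): middle of the pull's flat front surface, 172 mm above the bench; at chest (-137, -80, 172) mm when the drawer's front is flush. The drawer box behind it is 144 mm wide outside, 4 mm walls, with side rims 172 mm above the bench, and is free inside down to 154 mm above the bench
- drawer_slide (a joint): how far the drawer's front stands out of the carcass (m): 0.152 to 0.166 at the start, 0 flush, negative recessed. Light drag, a few N. Where it seats is not known beforehand: like the other drawers it ends anywhere from 4 mm proud to 14 mm recessed. There a spring catch resists over the last 12 mm, takes 12 to 18 N, is passed 5 mm before the end, then snaps it onto a hard stop
- panel: the cut panel: white-faced chipboard strip, 200 mm long (its x axis) x 60 mm wide (y) x 18 mm thick (z), about 0.15 kg. Origin: centre of its underside. At the start it lies flat across the drawer's two side rims, underside 172 mm above the bench, roughly parallel to the drawer front, between the front and the chest with 35 mm or more free beside each long edge
- panel_end_a (a point): middle of the panel's end face at its -x end
- panel_end_b (a point): middle of the panel's end face at its +x end
- stack: stack of six melamine boards, fixed, 108 mm high. Origin: centre of its underside; the top boards measure 170 mm (x) by 260 mm (y); its front looks along its -x axis, towards the robot; z up. The bench in front of it is free
- stack_edge (a point): middle of the upper front edge of the stack, 108 mm above the bench, at stack (-85, 0, 108) mm; the edge runs along the stack's y axis
- glue: white glue bottle, 58 mm across, 190 mm high, origin centre of its underside; leave alone
- tape: yellow tape measure lying on the back of the stack, 70 x 40 x 66 mm, origin centre of its underside; leave alone
- mallet: rubber mallet, 290 mm long, origin on its underside near the middle of the handle; leave alone
- square: combination square lying flat, 110 mm stock with a 240 mm blade, origin on the underside of the stock; leave alone
- sander: cork sanding block, 120 x 65 x 40 mm, origin centre of its underside; leave alone
- tin: flat round tin of shelf pins with a brass lid, 84 mm across, 30 mm high, lying on the chest's top, towards the back; leave alone
- catch (a joint): how far the drawer's hidden spring roller is pressed down (m): 0 while the drawer is out or left ajar, up to 0.003 as the drawer passes over it, about 0.0016 while the drawer sits seated and held
There are look-alikes about, which are no part of the job. Of the things that look like the panel, the smallest one is meant.

How it is judged:
At the end, for the whole second after the job is handed in: drawer seated past its catch (roller pressed 1 to 2.4 mm, which it is only there) and still; panel at rest, one end on the bench (middle of that end below 20 mm), touching the stack, sloping lengthwise (about 25 to 75 degrees: the middle of its underside 42 to 98 mm above the bench) (value of joint drawer_slide below 0.008 m and value of joint catch between 0.001 and 0.0024 m and velocity of joint drawer_slide between -0.01 and 0.01 m/s and height (world z) of any of panel_end_a, panel_end_b below 0.02 m and contact force between panel and stack above 0.1 N and height (world z) of panel between 0.042 and 0.098 m and linear speed of panel below 0.01 m/s).
It fails at once if the drawer is forced: more than 45 N on it (contact force between any of the fingers, the arm and drawer above 45 N).
It fails at once if the drawer is slammed: it runs in faster than 0.4 m/s (velocity of joint drawer_slide below -0.4 m/s).
It fails at once if another loose thing is moved by more than 30 mm (distance of any of glue, tape, mallet, square, sander, tin from where it was at the start of the episode above 0.03 m).
It also fails if it takes over 72 s, if anything falls off the work surface, if the arm or the gripper's body presses on something with over 40 N, if the wrist force passes 120 N, or if a joint passes its speed limit or range.

ROBOT

A 6-joint arm with a two-finger parallel gripper is mounted at the origin on the work surface. World frame = base frame: x ahead of the robot, y to its left, z up, the work surface at z = 0. Lengths are in m, angles in rad, forces in N, time in s.
With the tool pointing down it reaches from about 0.35 to 0.925 m from the base axis. Payload 6.4 kg.
Tool frame: the origin (TCP) lies midway between the tips of the shut fingers; the grasp point (between the pads) lies 19 mm behind it; z points along the fingers, y is the direction in which the jaws open and shut (so a half turn about z gives the same grasp; the last joint's range is limited). The gripper opens to 85 mm and grips with 20 to 120 N. Pads are 22 mm wide; open, the fingers measure 114 mm over their backs; the gripper's body (76 mm by 85 mm) begins 54 mm behind the grasp point. The pads swing forward as they close: fully open they stand 13 mm farther back than shut.
Start: joints at [1.008, 0.245, 1.558, -0, 1.339, -0.174], TCP at [0.246, 0.601, 0.231] pointing down, gripper open.
Joint ranges: [-3.13, 3.13], [-1.02, 2.26], [0.13, 2.54], [-0.95, 4.09], [0.21, 2.88], [-2.74, 2.74]. Speed limits (rad/s): [2.57, 2.57, 3.14, 3.14, 3.14, 3.14].

INTERFACE

Orientations are given as a unit quaternion [w, x, y, z].
In Python, from plant import * gives the robot as it stands.
- The arm moves only by the tool drive_tool, never from a script. Its argument "commands" is one flat list of numbers, 7 for each row, row after row: the closure, from -1 (fully open) to 1 (shut), then the shift along the tool's x, y, z each as a share of 12 cm, from -1 to 1, then the turn, a rotation vector about the tool's x, y, z each as a share of pi/4 rad, from -1 to 1. In form: [grip, tx, ty, tz, wx, wy, wz, grip, tx, ty, tz, wx, wy, wz, ...]. A call has 1 to 10 rows; each row shifts and turns the commanded pose from where the row before left it, along the tool's axes as they then stand; what a row does not reach is not made up. A row lasts 1/12 s, in which the tool goes at most 41.7 mm and 7.16 degrees, less where a joint would pass 70% of its speed; a pose out of reach is approached as far as the arm can. A call with a number of a shift or a turn outside -1 to 1 is refused whole. A call with a gripper value outside its range is refused whole. The fingers move at their own pace and stop on an object; the grip force is fixed at half the most. Time passes only in rows, so rows that do not move let the fingers close. It gives the time, the measured TCP pose, the force and the opening at its end, in the units of the state.
- sense(): the state, without advancing time (a new reading comes with each control period).
- get_image(name): name is "scene" or "top" or "wrist"; returns a dict with "img" (420x560x3 uint8, red, green, blue), "fx", "fy", "cx", "cy" (pixels), "cam_to_world" (4x4, takes a point from camera to world coordinates); the wrist camera has in their place "hand_eye" (4x4, takes a point from camera to tool coordinates, whose origin is the TCP and whose axes are the flange's). Camera axes: x right, y up, looking along -z (the intrinsics and any distortion apply to the point x, -y, -z); pixel columns grow to the right and rows downward; lengths in m; the calibration is good to about 2 mm. A picture is of the moment at which its call begins: read the wrist's pose just before it. There is no depth.
- hand_in(): hands the job in, once; it reports no verdict.
Trained networks look in a picture, given as the dict that the camera call returned (one of the last four; its "shot" number tells which), for a name from the list of things; names that differ only in an ending like _2 or _b are one class to them, and where a whole thing is asked for, a point or a joint stands for the part that bears it (a point fixed in the world has none). Each returns a list of dicts, best first, with "p" (0 to 1); they miss things now and then, are a little off and sometimes report something else, mostly with a low value. They report only what shows in the picture. A call takes as long as a camera call. They do not tell look-alikes from the thing itself.
- search_frame(picture, target): "extent" ([left, top, right, bottom] in pixels, round what is visible of it).
- pinpoint(picture, target): "at" ([column, row] in pixels: a listed point, or the origin of a listed thing).
The state is a dict: "time": time; "joint_positions": joint angles; "qd": joint speeds; "tau": joint torques, N m; "tool_pos": TCP position; "tcp_rot": TCP orientation; "force": force on the tool from outside, world axes, zero at the start; "wrist_torque": the same for the moment, N m; "grip_width": finger opening in m.
Only numpy, scipy, OpenCV 4.12 (cv2) and the standard library are available. Lean on these libraries where they do the work, as an engineer would, in place of code of your own. Each camera call takes 0.05 s, during which the arm holds its last target. There are 200 camera calls.

## Working session

There is one attempt and no reset: what is moved stays moved. The work goes in short steps, Python scripts to look and compute and a tool call to move; the robot and the scene stay as the last step left them, time stands still between calls to the robot, and variables do not carry over. Pictures are saved under pics/ and viewed, about 8 in all and at most 12, crops included, and the job is handed in when it is done.

Besides the shell and the picture viewer there is one more tool, called after "Call:" by a JSON object that holds its "method" and its "body". drive_tool: Moves the arm, as the interface text tells. Shift numbers are shares of 12 cm and turn numbers shares of pi/4 rad, none past 1 either way. Its arguments: {"type":"object","properties":{"commands":{"type":"array","items":{"type":"number"}}},"required":["commands"]}

```bash
mkdir -p pics; ls
cat > h.py <<'E'
from plant import *
import numpy as np, cv2
from scipy.spatial.transform import Rotation as R
def rot(s):
    q=s["tcp_rot"]; return R.from_quat([q[1],q[2],q[3],q[0]]).as_matrix()
def shot(n):
    s=sense(); p=get_image(n)
    if "cam_to_world" in p: p["T"]=np.array(p["cam_to_world"])
    else:
        T=np.eye(4); T[:3,:3]=rot(s); T[:3,3]=s["tool_pos"]; p["T"]=T@np.array(p["hand_eye"])
    return p
def ray(p,uv):
    d=np.array([(uv[0]-p["cx"])/p["fx"],-(uv[1]-p["cy"])/p["fy"],-1.]); return p["T"][:3,3],p["T"][:3,:3]@d
def onz(p,uv,z):
    o,d=ray(p,uv); return o+d*(z-o[2])/d[2]
def proj(p,X):
    c=np.linalg.inv(p["T"])@np.append(X,1); return [p["cx"]+p["fx"]*c[0]/-c[2],p["cy"]+p["fy"]*c[1]/c[2]]
def tri(l):
    A=np.zeros((3,3));b=np.zeros(3)
    for p,uv in l:
        o,d=ray(p,uv);d=d/np.linalg.norm(d);M=np.eye(3)-np.outer(d,d);A+=M;b+=M@o
    return np.linalg.solve(A,b)
def save(p,n): cv2.imwrite("pics/"+n,cv2.cvtColor(p["img"],cv2.COLOR_RGB2BGR))
E
python3 - <<'E'
from h import *
np.set_printoptions(precision=3,suppress=True)
s=sense();print({k:np.round(v,3) for k,v in s.items()})
for n in ("scene","top"):
    p=shot(n);save(p,n+"0.png");print(n,[k for k in p],p["T"][:3,3],-p["T"][:3,2])
    for t in ("panel","drawer","stack","chest","glue","tape","mallet","square","sander"):
        print(t,[(np.round(d["extent"]),round(d["p"],2)) for d in search_frame(p,t)[:4]],[(np.round(d["at"]),round(d["p"],2)) for d in pinpoint(p,t)[:4]])
    for t in ("panel_end_a","drawer_pull","stack_edge"): print(t,[(np.round(d["at"],1),round(d["p"],2)) for d in pinpoint(p,t)[:5]])
E
```

```text
pics
{'time': np.float64(0.0), 'joint_positions': array([ 1.008,  0.246,  1.559, -0.   ,  1.339, -0.174]), 'qd': array([ 0.001,  0.001,  0.   ,  0.001, -0.001, -0.001]), 'tau': array([ -0.001, -42.951, -32.612,  -0.   ,   0.005,  -0.   ]), 'tool_pos': array([0.246, 0.601, 0.23 ]), 'tcp_rot': array([-0.   ,  0.193,  0.981, -0.001]), 'force': array([0.371, 0.219, 0.032]), 'wrist_torque': array([ 0.017, -0.018,  0.04 ]), 'grip_width': np.float64(0.085)}
scene ['img', 'fx', 'fy', 'cx', 'cy', 'cam_to_world', 'shot', 'T'] [1.485 0.102 1.535] [-0.563 -0.096 -0.821]
panel [(array([303., 177., 326., 231.]), 0.93), (array([379., 154., 434., 191.]), 0.74), (array([332., 206., 365., 264.]), 0.69)] [(array([316., 206.]), 0.74), (array([345., 234.]), 0.68), (array([406., 182.]), 0.68)]
drawer [(array([310., 207., 373., 262.]), 0.61)] [(array([346., 260.]), 0.77), (array([228., 234.]), 0.69)]
stack [(array([168., 218., 268., 303.]), 0.98)] [(array([222., 263.]), 0.83), (array([176., 191.]), 0.59)]
chest [(array([309., 183., 453., 302.]), 0.63), (array([308., 210., 373., 261.]), 0.56)] []
glue [(arr
[... 1445 characters left out ...]
255., 155.]), 0.82), (array([343., 179.]), 0.65)]
tape [(array([351., 145., 362., 170.]), 0.77), (array([299., 126., 394., 196.]), 0.65)] [(array([351., 158.]), 0.86)]
mallet [(array([395., 220., 463., 293.]), 0.56)] [(array([416., 248.]), 0.97)]
square [(array([326., 258., 390., 289.]), 0.69), (array([395., 217., 462., 288.]), 0.65)] [(array([365., 276.]), 0.89)]
sander [(array([268., 137., 289., 171.]), 0.56)] [(array([277., 157.]), 0.85)]
panel_end_a [(array([221.1, 149.9]), 0.85), (array([216. , 211.8]), 0.79), (array([180.1, 333.9]), 0.64), (array([132.5, 277.8]), 0.59), (array([248.9, 220.1]), 0.56)]
drawer_pull [(array([254.1, 185.5]), 0.85)]
stack_edge [(array([341.2, 181. ]), 0.74)]
```

Run:
```python
import cv2
a=cv2.imread("pics/scene0.png")[140:320,130:470];b=cv2.imread("pics/top0.png")[110:350,110:470]
cv2.imwrite("pics/a.png",cv2.resize(a,None,fx=2.3,fy=2.3));cv2.imwrite("pics/b.png",cv2.resize(b,None,fx=2.2,fy=2.2))
```

```text
(no output)
```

View pics/a.png

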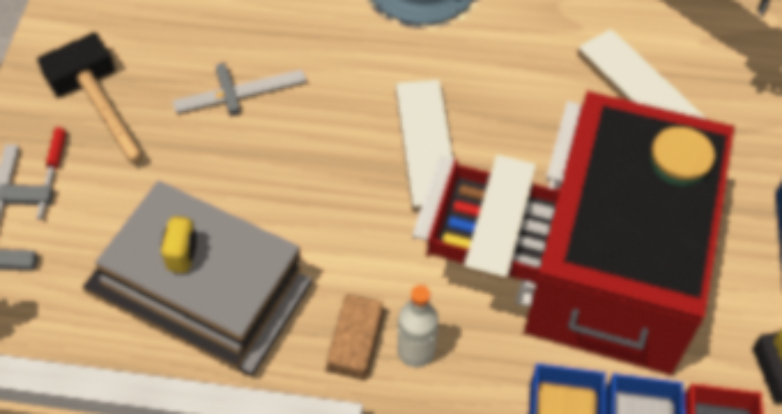

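View pics/b.png

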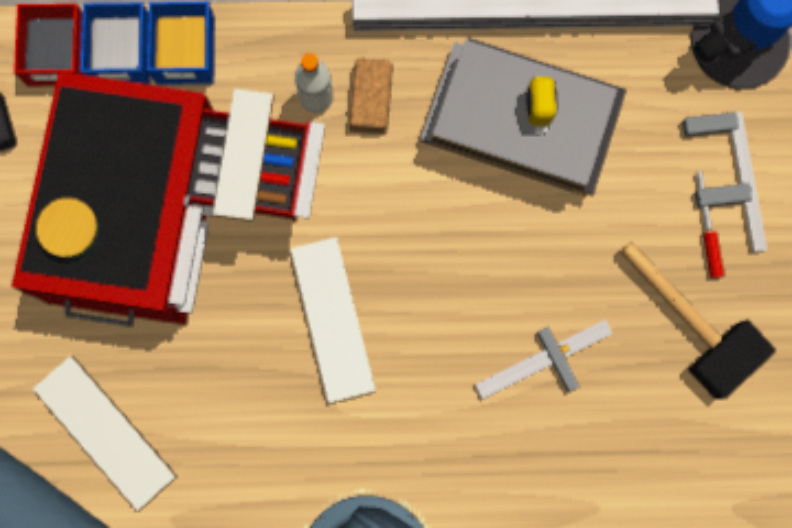

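The scene camera shows the target panel lying across the open drawer, centred at about (316,206), with the glue bottle and sander beyond it. The top camera shows that panel at about (219,180), two look-alike panels on the bench, and the stack at about (347,165).

Run:
```python
from h import *
np.set_printoptions(precision=3,suppress=True)
p=shot("top");q=shot("scene");f=lambda c:(c[0]/2.2+110,c[1]/2.2+110);g=lambda c:(c[0]/2.3+130,c[1]/2.3+140)
A=[(234,90),(272,95),(252,219),(214,213)];B=[(535,165),(500,155),(467,265),(505,276)]
# top-view up= far; match far-left, far-right, near-right, near-left
for a in A: print("panel",onz(p,f(a),.19))
for b in B: print("panelS",onz(q,g(b),.19))
for a in [(425,138),(590,190),(470,40),(625,90)]: print("stack",onz(p,f(a),.108))
for a in [(98,258),(238,340),(158,183),(300,250)]: print("stackS",onz(q,g(a),.108))
for a in [(310,123),(324,124),(300,216)]: print("pull",onz(p,f(a),.179))
print("chest front top",onz(p,f((210,100)),.2),onz(p,f((185,315)),.2))
print("pull pt",onz(p,(254.1,185.5),.172)); print("glue",onz(p,f((312,62)),.19))
```

```text
panel [0.725 0.191 0.19 ]
panel [0.716 0.132 0.19 ]
panel [0.521 0.162 0.19 ]
panel [0.532 0.219 0.19 ]
panelS [0.535 0.222 0.19 ]
panelS [0.524 0.168 0.19 ]
panelS [0.72  0.136 0.19 ]
panelS [0.73 0.19 0.19]
stack [ 0.666 -0.106  0.108]
stack [ 0.576 -0.367  0.108]
stack [ 0.831 -0.184  0.108]
stack [ 0.741 -0.433  0.108]
stackS [ 0.74  -0.415  0.108]
stackS [ 0.842 -0.177  0.108]
stackS [ 0.594 -0.359  0.108]
stackS [ 0.683 -0.115  0.108]
pull [0.674 0.074 0.179]
pull [0.672 0.053 0.179]
pull [0.527 0.09  0.179]
chest front top [0.707 0.226 0.2  ] [0.376 0.259 0.2  ]
pull pt [0.607 0.064 0.172]
glue [0.769 0.07  0.19 ]
```

```bash
cat >> h.py <<'E'
def frame(yaw,tilt=0):
    # tool x = -(heading), z down; tilt>0: tool z leans forward along heading (deg)
    a=np.radians(yaw);h=np.array([np.cos(a),np.sin(a),0]);y=np.array([-np.sin(a),np.cos(a),0])  # heading,left
    t=np.radians(tilt);z=np.array([0,0,-1])*np.cos(t)+h*np.sin(t);return np.c_[np.cross(y,z),y,z]
def rel(pos,Rt,per=.034,pos0=None,R0=None):
    s=sense();P=np.array(s["tool_pos"]) if pos0 is None else np.array(pos0);R0=rot(s) if R0 is None else R0
    w=R.from_matrix(R0.T@Rt).as_rotvec();d=np.array(pos)-P
    n=int(max(1,np.ceil(np.linalg.norm(d)/per),np.ceil(np.degrees(np.linalg.norm(w))/6.5)))
    print("n",n,"shift/row(tool, first frame)",np.round(R0.T@d/n/.12,3),"turn/row",np.round(w/n/(np.pi/4),3),"dW",np.round(d,4),"deg",np.round(np.degrees(w),1))
    Rk=R0
    for k in range(n):
        print(" ",np.round(Rk.T@d/n/.12,3)); Rk=Rk@R.from_rotvec(w/n).as_matrix()
E
python3 -c "
from h import *
print(rot(sense()))
rel([.246,.601,.37],rot(sense()));rel([.622,.178,.37],frame(-8.7),pos0=[.246,.601,.37])"
```

```text
[[-9.25367683e-01  3.79070772e-01 -3.63815493e-05]
 [ 3.79070772e-01  9.25367683e-01 -1.11868392e-05]
 [ 2.94257062e-05 -2.41431215e-05 -9.99999999e-01]]
n 5 shift/row(tool, first frame) [ 0.    -0.001 -0.231] turn/row [0. 0. 0.] dW [-0.0004 -0.0005  0.1387] deg [0. 0. 0.]
  [ 0.    -0.001 -0.231]
  [ 0.    -0.001 -0.231]
  [ 0.    -0.001 -0.231]
  [ 0.    -0.001 -0.231]
  [ 0.    -0.001 -0.231]
n 17 shift/row(tool, first frame) [-0.249 -0.122 -0.   ] turn/row [-0.    -0.    -0.018] dW [ 0.376 -0.423  0.   ] deg [ -0.   -0.  -13.6]
  [-0.249 -0.122 -0.   ]
  [-0.247 -0.125 -0.   ]
  [-0.246 -0.129 -0.   ]
  [-0.244 -0.132 -0.   ]
  [-0.242 -0.136 -0.   ]
  [-0.24  -0.139 -0.   ]
  [-0.238 -0.142 -0.   ]
  [-0.236 -0.146 -0.   ]
  [-0.234 -0.149 -0.   ]
  [-0.232 -0.152 -0.   ]
  [-0.23  -0.155 -0.   ]
  [-0.228 -0.159 -0.   ]
  [-0.225 -0.162 -0.   ]
  [-0.223 -0.165 -0.   ]
  [-0.221 -0.168 -0.   ]
  [-0.218 -0.171 -0.   ]
  [-0.216 -0.174 -0.   ]
```

Call:
{"method": "drive_tool", "body": {"commands": [-1,0,0,-0.29,0,0,0,-1,0,0,-0.29,0,0,0,-1,0,0,-0.29,0,0,0,-1,0,0,-0.29,0,0,0,-1,-0.25,-0.12,0,0,0,-0.018,-1,-0.25,-0.125,0,0,0,-0.018,-1,-0.246,-0.13,0,0,0,-0.018,-1,-0.244,-0.13,0,0,0,-0.018,-1,-0.242,-0.136,0,0,0,-0.018,-1,-0.24,-0.14,0,0,0,-0.018]}}

```text
time: 3.13
tool_pos: [0.3805, 0.4511, 0.3706]
tcp_rot: [0.0, 0.151, 0.989, 0.0]
force: [-0.1, -0.0, -0.3]
grip_width: 0.0855
```

Call:
{"method": "drive_tool", "body": {"commands": [-1,-0.238,-0.142,0,0,0,-0.018,-1,-0.236,-0.146,0,0,0,-0.018,-1,-0.234,-0.15,0,0,0,-0.018,-1,-0.232,-0.152,0,0,0,-0.018,-1,-0.23,-0.155,0,0,0,-0.018,-1,-0.228,-0.16,0,0,0,-0.018,-1,-0.225,-0.162,0,0,0,-0.018,-1,-0.223,-0.165,0,0,0,-0.018,-1,-0.22,-0.168,0,0,0,-0.018]}}

```text
time: 3.88
tool_pos: [0.58, 0.2272, 0.3706]
tcp_rot: [0.0, 0.088, 0.996, 0.0]
force: [-0.1, 1.2, 0.3]
grip_width: 0.0851
```

Call:
{"method": "drive_tool", "body": {"commands": [-1,-0.218,-0.171,0,0,0,-0.018,-1,-0.216,-0.174,0,0,0,-0.018,-1,0,0,0,0,0,0,-1,0,0,0,0,0,0]}}

```text
time: 4.22
tool_pos: [0.6241, 0.1777, 0.3699]
tcp_rot: [-0.001, 0.076, 0.997, 0.0]
force: [-0.9, 0.0, -0.2]
grip_width: 0.0855
```

Run:
```python
from h import *
np.set_printoptions(precision=3,suppress=True)
s=sense();print(s["time"],s["tool_pos"],rot(s))
p=shot("wrist");save(p,"w1.png")
for t in ("panel","drawer"): print(t,[(np.round(d["extent"]),round(d["p"],2)) for d in search_frame(p,t)[:4]])
for t in ("panel_end_a","drawer_pull","panel"): print(t,[(np.round(d["at"],1),round(d["p"],2),onz(p,d["at"],{"p":.181}.get(t,.172) if t!="panel_end_a" else .181)) for d in pinpoint(p,t)[:5]])
```

```text
4.2167 [0.624 0.178 0.37 ] [[-0.989  0.151 -0.001]
 [ 0.151  0.989  0.   ]
 [ 0.001 -0.    -1.   ]]
panel [(array([253.,  83., 313., 268.]), 0.65), (array([131.,   0., 231., 100.]), 0.59)]
drawer [(array([171.,  99., 352., 235.]), 0.9)]
panel_end_a [(array([206.1,  94.4]), 0.84, array([0.525, 0.116, 0.181])), (array([279.2,  83.9]), 0.76, array([0.526, 0.191, 0.181])), (array([279.1, 260.9]), 0.67, array([0.723, 0.16 , 0.181]))]
drawer_pull [(array([177.7, 168.6]), 0.91, array([0.596, 0.065, 0.172]))]
panel [(array([278.8, 177.9]), 0.79, array([0.624, 0.175, 0.172])), (array([166. ,   4.8]), 0.7, array([0.44 , 0.095, 0.172]))]
```

View pics/w1.png

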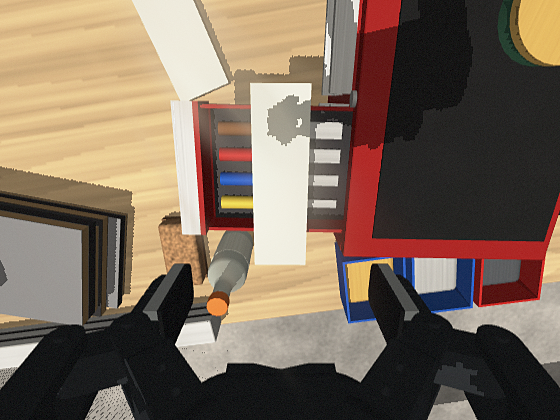

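The wrist view shows the panel squarely below the gripper, spanning about (253-313, 83-265), with the drawer pull at (178,169). The jaws line up with its width, so I'm going down to grasp.

Call:
{"method": "drive_tool", "body": {"commands": [-1,0,-0.016,0.3,0,0,0,-1,0,0,0.3,0,0,0,-1,0,0,0.3,0,0,0,-1,0,0,0.3,0,0,0,-1,0,0,0.25,0,0,0,-1,0,0,0.2,0,0,0,-1,0,0,0.12,0,0,0,-1,0,0,0,0,0,0]}}

```text
time: 5.18
tool_pos: [0.6206, 0.1775, 0.1541]
tcp_rot: [-0.003, 0.074, 0.997, -0.001]
force: [-0.1, 0.5, -0.9]
grip_width: 0.0856
```

Call:
{"method": "drive_tool", "body": {"commands": [1,0,0,0,0,0,0,1,0,0,0,0,0,0,1,0,0,0,0,0,0,1,0,0,0,0,0,0,1,0,0,0,0,0,0,1,0,0,0,0,0,0]}}

```text
time: 5.68
tool_pos: [0.6249, 0.1774, 0.1612]
tcp_rot: [0.003, 0.074, 0.997, 0.001]
force: [0.2, 0.3, 6.7]
grip_width: 0.0588
```

Call:
{"method": "drive_tool", "body": {"commands": [1,0,0,-0.1,0,0,0,1,0,0,-0.2,0,0,0,1,0,0,-0.25,0,0,0,1,0,0,-0.25,0,0,0,1,0,0,-0.25,0,0,0,1,0,0,-0.25,0,0,0,1,0,0,-0.25,0,0,0,1,0,0,0,0,0,0]}}

```text
time: 6.35
tool_pos: [0.6254, 0.1774, 0.3533]
tcp_rot: [0.007, 0.074, 0.997, 0.001]
force: [0.3, -0.1, 1.4]
grip_width: 0.0591
```

```bash
python3 -c "
from h import *
rel([.55,-.21,.353],frame(-19.3))"
```

```text
n 12 shift/row(tool, first frame) [ 0.012 -0.274 -0.001] turn/row [0.    0.001 0.02 ] dW [-7.540e-02 -3.874e-01 -3.000e-04] deg [ 0.3  0.7 10.8]
  [ 0.012 -0.274 -0.001]
  [ 0.008 -0.274 -0.001]
  [ 0.003 -0.274 -0.001]
  [-0.001 -0.274 -0.001]
  [-0.005 -0.274 -0.   ]
  [-0.01  -0.274 -0.   ]
  [-0.014 -0.274 -0.   ]
  [-0.018 -0.273 -0.   ]
  [-0.022 -0.273 -0.   ]
  [-0.027 -0.273  0.   ]
  [-0.031 -0.272  0.   ]
  [-0.035 -0.272  0.   ]
```

Call:
{"method": "drive_tool", "body": {"commands": [1,0.01,-0.27,0,0,0.001,0.02,1,0.01,-0.27,0,0,0.001,0.02,1,0,-0.27,0,0,0.001,0.02,1,0,-0.27,0,0,0.001,0.02,1,0,-0.27,0,0,0.001,0.02,1,-0.01,-0.27,0,0,0.001,0.02,1,-0.01,-0.27,0,0,0.001,0.02,1,-0.02,-0.27,0,0,0.001,0.02,1,-0.02,-0.27,0,0,0.001,0.02,1,-0.03,-0.27,0,0,0.001,0.02]}}

```text
time: 7.18
tool_pos: [0.5598, -0.1426, 0.3437]
tcp_rot: [-0.004, 0.153, 0.988, 0.0]
force: [0.9, 0.8, -1.3]
grip_width: 0.059
```

Call:
{"method": "drive_tool", "body": {"commands": [1,-0.03,-0.27,0,0,0.001,0.02,1,-0.03,-0.27,0,0,0.001,0.02,1,0,0,0,0,0,0,1,0,0,0,0,0,0]}}

```text
time: 7.52
tool_pos: [0.5469, -0.2064, 0.3434]
tcp_rot: [-0.005, 0.169, 0.986, 0.001]
force: [-0.0, 0.5, -1.4]
grip_width: 0.0586
```

Run:
```python
from h import *
np.set_printoptions(precision=3,suppress=True)
s=sense();print(s["time"],s["tool_pos"],rot(s),s["grip_width"])
p=shot("wrist");save(p,"w2.png")
for t in ("panel","stack"): print(t,[(np.round(d["extent"]),round(d["p"],2)) for d in search_frame(p,t)[:4]])
for t in ("panel_end_a","stack_edge"): print(t,[(np.round(d["at"],1),round(d["p"],2),onz(p,d["at"],.108)) for d in pinpoint(p,t)[:5]])
```

```text
7.5167 [ 0.547 -0.206  0.343] [[-0.943  0.333 -0.01 ]
 [ 0.333  0.943  0.003]
 [ 0.011 -0.    -1.   ]] 0.058613258841181286
panel [(array([393.,   1., 495.,  87.]), 0.78), (array([194.,  44., 372., 372.]), 0.64)]
stack [(array([180., 217., 376., 340.]), 0.84)]
panel_end_a [(array([281.6,  51.1]), 0.87, array([ 0.418, -0.16 ,  0.108])), (array([460.5,  72.5]), 0.86, array([0.506, 0.023, 0.108]))]
stack_edge []
```

View pics/w2.png

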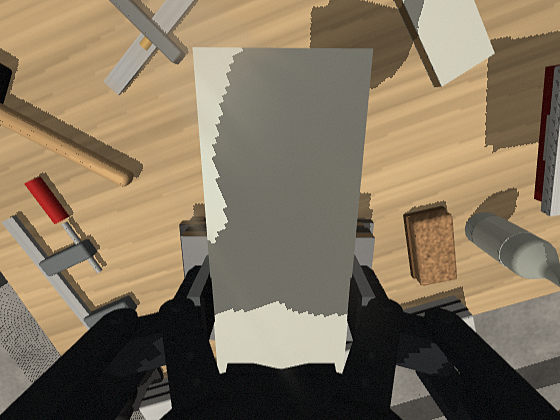

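The wrist view shows the panel held straight, with its near end at row 48, columns 193-373. The stack's front edge shows on both sides at about rows 222-237.

Run:
```python
from h import *
np.set_printoptions(precision=3,suppress=True)
p=shot("wrist");T=np.array(p["hand_eye"])
def intool(uv,z):
    d=T[:3,:3]@np.array([(uv[0]-p["cx"])/p["fx"],-(uv[1]-p["cy"])/p["fy"],-1]);o=T[:3,3];return o+d*(z-o[2])/d[2]
for uv in [(193,48),(373,48),(347,375),(218,372)]: print("panel corner tool",intool(uv,-.029))
for uv in [(181,222),(373,222),(181,237),(373,237)]: print("edge?",onz(p,uv,.108))
print("pred", proj(p,[.628,-.237,.108]),proj(p,[.672,-.11,.108]),proj(p,[.583,-.365,.108]))
i=cv2.imread("pics/w2.png");cv2.imwrite("pics/c.png",np.hstack([cv2.resize(i[190:310,140:240],None,fx=4,fy=4),cv2.resize(i[190:310,340:440],None,fx=4,fy=4)]))
```

```text
panel corner tool [ 0.099 -0.029 -0.029]
panel corner tool [ 0.099  0.029 -0.029]
panel corner tool [-0.04   0.031 -0.029]
panel corner tool [-0.038 -0.03  -0.029]
edge? [ 0.568 -0.35   0.108]
edge? [ 0.651 -0.112  0.108]
edge? [ 0.587 -0.36   0.108]
edge? [ 0.672 -0.117  0.108]
pred [np.float64(277.5755554522461), np.float64(235.77060340532694)] [np.float64(378.317373094398), np.float64(235.66359886625182)] [np.float64(175.90308759799882), np.float64(235.45360314948405)]
```

View pics/c.png

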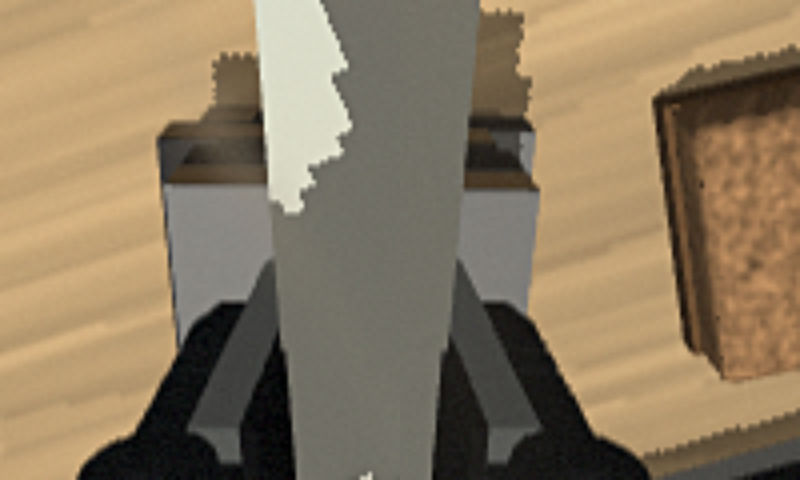

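```bash
python3 -c "
from h import *
rel([.576,-.219,.12],frame(-19.3,38),per=.025)"
```

```text
n 10 shift/row(tool, first frame) [-0.028 -0.004  0.187] turn/row [-0.    -0.086  0.   ] dW [ 0.0281 -0.0149 -0.2241] deg [ -0.  -38.5   0.1]
  [-0.028 -0.004  0.187]
  [-0.015 -0.004  0.188]
  [-0.003 -0.004  0.189]
  [ 0.01  -0.004  0.188]
  [ 0.023 -0.004  0.187]
  [ 0.035 -0.004  0.185]
  [ 0.048 -0.004  0.182]
  [ 0.06  -0.004  0.179]
  [ 0.072 -0.004  0.174]
  [ 0.083 -0.004  0.169]
```

Call:
{"method": "drive_tool", "body": {"commands": [1,-0.028,-0.004,0.187,0,-0.086,0,1,-0.015,-0.004,0.188,0,-0.086,0,1,-0.003,-0.004,0.189,0,-0.086,0,1,0.01,-0.004,0.188,0,-0.086,0,1,0.023,-0.004,0.187,0,-0.086,0,1,0.035,-0.004,0.185,0,-0.086,0,1,0.048,-0.004,0.182,0,-0.086,0,1,0.06,-0.004,0.179,0,-0.086,0,1,0.072,-0.004,0.174,0,-0.086,0,1,0.083,-0.004,0.169,0,-0.086,0]}}

```text
time: 8.65
tool_pos: [0.5759, -0.2197, 0.1198]
tcp_rot: [0.324, 0.158, 0.931, -0.056]
force: [0.7, 1.1, -1.0]
grip_width: 0.0593
```

Call:
{"method": "drive_tool", "body": {"commands": [1,0,0,0,0,0,0,1,0,0,0,0,0,0]}}

```text
time: 8.82
tool_pos: [0.5747, -0.2188, 0.1182]
tcp_rot: [0.32, 0.158, 0.933, -0.054]
force: [0.4, -0.0, -0.9]
grip_width: 0.0589
```

Run:
```python
from h import *
s=sense();Rr=rot(s);print(s["time"],s["tool_pos"],s["force"],s["grip_width"],"tilt",np.degrees(np.arcsin(-Rr[2,0])))
rel([.579,-.220,.058],frame(-19.3,38))
p=shot("scene");save(p,"s2.png")
i=cv2.imread("pics/s2.png")[190:320,150:380];cv2.imwrite("pics/s2c.png",cv2.resize(i,None,fx=3.4,fy=3.4))
```

```text
8.8167 [ 0.57467958 -0.21877703  0.11822536] [ 0.43042277 -0.02463302 -0.92964174] 0.05885699776133262 tilt 37.853510082818325
n 2 shift/row(tool, first frame) [0.139 0.001 0.21 ] turn/row [ 0.001 -0.002  0.   ] dW [ 0.0043 -0.0012 -0.0602] deg [ 0.1 -0.1  0. ]
  [0.139 0.001 0.21 ]
  [0.14  0.001 0.209]
```

View pics/s2c.png

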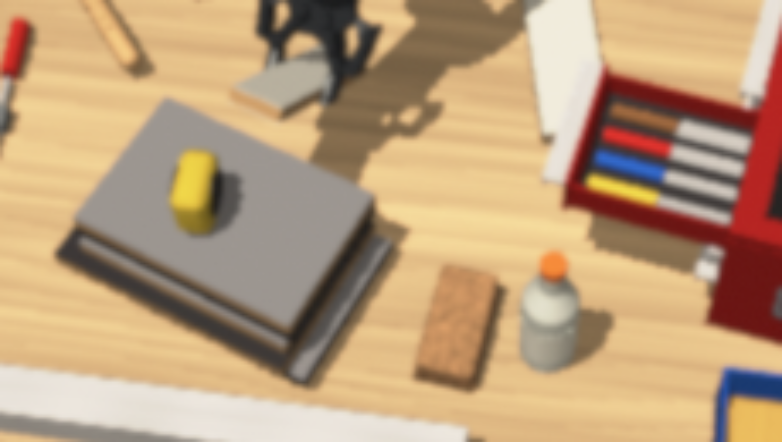

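The panel is held tilted, far end up, in front of the middle of the stack and clear of it. Lowering it now.

Call:
{"method": "drive_tool", "body": {"commands": [1,0.055,0,0.084,0,0,0,1,0.055,0,0.084,0,0,0,1,0.055,0,0.084,0,0,0,1,0.055,0,0.084,0,0,0,1,0.04,0,0.06,0,0,0,1,0,0,0,0,0,0,1,0,0,0,0,0,0]}}

```text
time: 9.45
tool_pos: [0.5822, -0.2227, 0.0659]
tcp_rot: [0.324, 0.158, 0.931, -0.056]
force: [-0.7, -0.5, -1.7]
grip_width: 0.0588
```

Call:
{"method": "drive_tool", "body": {"commands": [1,0.0103,0,0.0131,0,0,0,1,0.0103,0,0.0131,0,0,0,1,0,0,0,0,0,0,1,0,0,0,0,0,0]}}

```text
time: 9.78
tool_pos: [0.5805, -0.222, 0.0599]
tcp_rot: [0.322, 0.158, 0.932, -0.055]
force: [0.7, -0.6, -1.4]
grip_width: 0.0589
```

Call:
{"method": "drive_tool", "body": {"commands": [1,0.0103,0,0.0131,0,0,0,1,0.0103,0,0.0131,0,0,0,1,0,0,0,0,0,0]}}

```text
time: 10.03
tool_pos: [0.58, -0.2217, 0.0549]
tcp_rot: [0.322, 0.158, 0.932, -0.055]
force: [-0.0, -0.3, -1.2]
grip_width: 0.059
```

Call:
{"method": "drive_tool", "body": {"commands": [1,0.0103,0,0.0131,0,0,0,1,0,0,0,0,0,0,1,0,0,0,0,0,0]}}

```text
time: 10.28
tool_pos: [0.5803, -0.222, 0.0533]
tcp_rot: [0.322, 0.158, 0.932, -0.055]
force: [-1.8, 0.1, -1.0]
grip_width: 0.0587
```

Call:
{"method": "drive_tool", "body": {"commands": [1,0.0103,0,0.0131,0,0,0,1,0,0,0,0,0,0,1,0,0,0,0,0,0]}}

```text
time: 10.53
tool_pos: [0.5807, -0.2222, 0.0527]
tcp_rot: [0.323, 0.158, 0.931, -0.056]
force: [-9.7, 4.6, 11.4]
grip_width: 0.0589
```

Call:
{"method": "drive_tool", "body": {"commands": [1,0.0103,0,0.0131,0,0,0,1,0,0,0,0,0,0,1,0,0,0,0,0,0]}}

```text
time: 10.78
tool_pos: [0.581, -0.2223, 0.0525]
tcp_rot: [0.324, 0.158, 0.931, -0.056]
force: [-30.9, 10.8, 33.9]
grip_width: 0.0593
```

Call:
{"method": "drive_tool", "body": {"commands": [1,-0.0103,0,-0.0131,0,0,0,1,-0.007,0,-0.009,0,0,0,1,0,0,0,0,0,0]}}

```text
time: 11.03
tool_pos: [0.5805, -0.2221, 0.0533]
tcp_rot: [0.323, 0.158, 0.932, -0.055]
force: [-0.3, 0.3, -0.3]
grip_width: 0.0593
```

Call:
{"method": "drive_tool", "body": {"commands": [0.2,0,0,0,0,0,0,-0.2,0,0,0,0,0,0,-0.6,0,0,0,0,0,0,-1,0,0,0,0,0,0,-1,0,0,0,0,0,0,-1,0,0,0,0,0,0,-1,0,0,0,0,0,0]}}

```text
time: 11.62
tool_pos: [0.5803, -0.2219, 0.0527]
tcp_rot: [0.322, 0.158, 0.932, -0.055]
force: [-0.6, 0.9, -0.5]
grip_width: 0.0856
```

Retreat along the tool axis (back and up), then look.

Call:
{"method": "drive_tool", "body": {"commands": [-1,0,0,-0.1,0,0,0,-1,0,0,-0.2,0,0,0,-1,0,0,-0.25,0,0,0,-1,0,0,-0.25,0,0,0,-1,0,0,-0.25,0,0,0,-1,0,0,-0.25,0,0,0,-1,0,0,-0.25,0,0,0,-1,0,0,0,0,0,0]}}

```text
time: 12.28
tool_pos: [0.4724, -0.1848, 0.206]
tcp_rot: [0.327, 0.157, 0.93, -0.058]
force: [0.6, -0.8, 1.6]
grip_width: 0.0855
```

Run:
```python
from h import *
np.set_printoptions(precision=3,suppress=True)
s=sense();print(s["time"],s["tool_pos"],s["force"])
p=shot("wrist");save(p,"w3.png")
for t in ("panel_end_a",): print(t,[(np.round(d["at"],1),round(d["p"],2),onz(p,d["at"],.007),onz(p,d["at"],.13)) for d in pinpoint(p,t)[:5]])
for X in [(.498,-.19,.0),(.628,-.237,.108)]: print(proj(p,X))
rel([.58,.0,.30],frame(-8.9,0))
```

```text
12.2833 [ 0.472 -0.185  0.206] [ 0.552 -0.766  1.606]
panel_end_a [(array([281.2, 259.5]), 0.94, array([ 0.918, -0.341,  0.007]), array([ 0.635, -0.242,  0.13 ])), (array([279.9,  73.4]), 0.9, array([ 0.493, -0.194,  0.007]), array([ 0.413, -0.166,  0.13 ])), (array([287., 174.]), 0.6, array([ 0.639, -0.236,  0.007]), array([ 0.489, -0.187,  0.13 ]))]
[np.float64(286.173049289364), np.float64(72.13356544409379)]
[np.float64(283.5331485241988), np.float64(238.64952576348895)]
n 7 shift/row(tool, first frame) [-0.112  0.249 -0.063] turn/row [-0.012  0.121 -0.032] dW [0.108 0.184 0.099] deg [ -3.6  38.3 -10. ]
  [-0.112  0.249 -0.063]
  [-0.112  0.247 -0.071]
  [-0.111  0.245 -0.08 ]
  [-0.109  0.243 -0.088]
  [-0.106  0.241 -0.096]
  [-0.102  0.239 -0.104]
  [-0.098  0.238 -0.111]
```

View pics/w3.png

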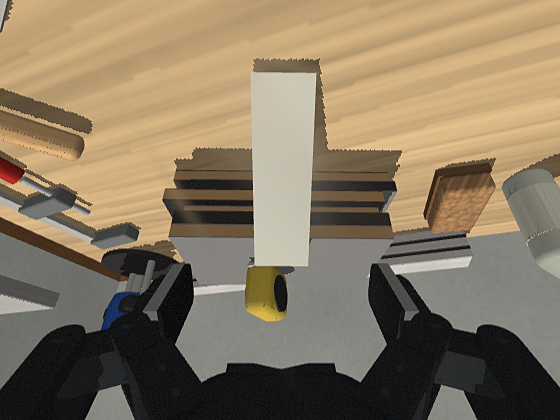

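The panel leans properly: its lower end is on the bench at (280,73) and its upper end is over the stack's top front edge at (281,262), with the tape untouched. On to the drawer.

```bash
python3 -c "
from h import *
print(sense()['joint_positions'],get_image('wrist')['hand_eye'])
rel([.55,-.0,.32],frame(-60,0))
rel([.592,.006,.25],frame(-98.7,-20),pos0=[.55,-.0,.32],R0=frame(-60,0))"
```

```text
[-0.71479759 -0.45515126  2.36282449  0.39231401  0.63595259 -2.19481633] [[ 1.96194297e-04  9.47632578e-01  3.19362583e-01  8.39173122e-02]
 [ 9.99999947e-01 -1.03486163e-04 -3.07260253e-04 -8.14698923e-04]
 [-2.58120218e-04  3.19362626e-01 -9.47632548e-01 -1.41913321e-01]
 [ 0.00000000e+00  0.00000000e+00  0.00000000e+00  1.00000000e+00]]
n 9 shift/row(tool, first frame) [-0.079  0.184 -0.081] turn/row [0.033 0.09  0.097] dW [0.0782 0.1838 0.1211] deg [13.5 36.6 39.2]
  [-0.079  0.184 -0.081]
  [-0.059  0.187 -0.091]
  [-0.038  0.189 -0.099]
  [-0.016  0.188 -0.106]
  [ 0.006  0.186 -0.111]
  [ 0.028  0.181 -0.115]
  [ 0.05   0.175 -0.117]
  [ 0.071  0.168 -0.117]
  [ 0.091  0.158 -0.115]
n 7 shift/row(tool, first frame) [-0.019  0.047  0.083] turn/row [-0.021  0.061  0.122] dW [ 0.042  0.006 -0.07 ] deg [-6.8 19.2 38.3]
  [-0.019  0.047  0.083]
  [-0.018  0.047  0.083]
  [-0.018  0.048  0.083]
  [-0.017  0.048  0.083]
  [-0.017  0.048  0.083]
  [-0.016  0.048  0.083]
  [-0.015  0.048  0.083]
```

Call:
{"method": "drive_tool", "body": {"commands": [1,-0.079,0.184,-0.081,0.033,0.09,0.097,1,-0.059,0.187,-0.091,0.033,0.09,0.097,1,-0.038,0.189,-0.099,0.033,0.09,0.097,1,-0.016,0.188,-0.106,0.033,0.09,0.097,1,0.006,0.186,-0.111,0.033,0.09,0.097,1,0.028,0.18,-0.115,0.033,0.09,0.097,1,0.05,0.175,-0.117,0.033,0.09,0.097,1,0.07,0.168,-0.117,0.033,0.09,0.097,1,0.09,0.158,-0.115,0.033,0.09,0.097,1,0,0,0,0,0,0]}}

```text
time: 13.27
tool_pos: [0.5293, -0.0092, 0.3045]
tcp_rot: [0.033, 0.464, 0.885, 0.0]
force: [-0.4, 0.0, 0.6]
grip_width: -0.0001
```

```bash
python3 -c "
from h import *
print(sense()['joint_positions'],sense()['tool_pos'],rot(sense()))
rel([.592,.006,.25],frame(-98.7,-20))"
```

```text
[-0.2234977  -0.13173613  1.81828788 -0.01687053  1.39212615 -0.82552294] [ 0.52932423 -0.00916836  0.30454914] [[-0.56669113  0.82191127  0.05764574]
 [ 0.82191789  0.5688087  -0.0301272 ]
 [-0.05755128  0.03030725 -0.99788242]]
n 8 shift/row(tool, first frame) [-0.021  0.061  0.06 ] turn/row [-0.013  0.06   0.121] dW [ 0.0627  0.0152 -0.0545] deg [-4.7 21.5 43.4]
  [-0.021  0.061  0.06 ]
  [-0.018  0.062  0.06 ]
  [-0.015  0.063  0.06 ]
  [-0.011  0.064  0.06 ]
  [-0.008  0.064  0.06 ]
  [-0.005  0.064  0.06 ]
  [-0.002  0.064  0.061]
  [0.001 0.063 0.061]
```

Call:
{"method": "drive_tool", "body": {"commands": [1,-0.021,0.061,0.06,-0.013,0.06,0.121,1,-0.018,0.062,0.06,-0.013,0.06,0.121,1,-0.015,0.063,0.06,-0.013,0.06,0.121,1,-0.011,0.064,0.06,-0.013,0.06,0.121,1,-0.008,0.064,0.06,-0.013,0.06,0.121,1,-0.005,0.064,0.06,-0.013,0.06,0.121,1,-0.002,0.064,0.06,-0.013,0.06,0.121,1,0,0.064,0.06,-0.013,0.06,0.121,1,0,0,0,0,0,0,1,0,0,0,0,0,0]}}

```text
time: 14.1
tool_pos: [0.5881, 0.0031, 0.2467]
tcp_rot: [-0.114, 0.748, 0.641, 0.13]
force: [-0.1, 0.4, 0.3]
grip_width: -0.0001
```

Run:
```python
from h import *
np.set_printoptions(precision=3,suppress=True)
s=sense();print(s['joint_positions'],s['tool_pos'],rot(s))
p=shot("wrist");save(p,"w4.png")
for d in pinpoint(p,"drawer_pull")[:3]: print(d,onz(p,d["at"],.172))
print(proj(p,[.601,.065,.172]))
rel([.592,.006,.167],frame(-98.7,-20))
```

```text
[-0.337  0.087  1.736  0.346  1.399 -0.257] [0.588 0.003 0.247] [[ 0.145  0.988  0.048]
 [ 0.929 -0.153  0.337]
 [ 0.341 -0.004 -0.94 ]]
{'at': [282.0, 166.0], 'p': 0.91} [0.597 0.065 0.172]
[np.float64(286.5177270495189), np.float64(164.92633137746586)]
n 3 shift/row(tool, first frame) [-0.07   0.008  0.217] turn/row [ 0.     0.001 -0.   ] dW [ 0.003  0.002 -0.082] deg [ 0.   0.1 -0.1]
  [-0.07   0.008  0.217]
  [-0.07   0.008  0.217]
  [-0.07   0.008  0.217]
```

View pics/w4.png

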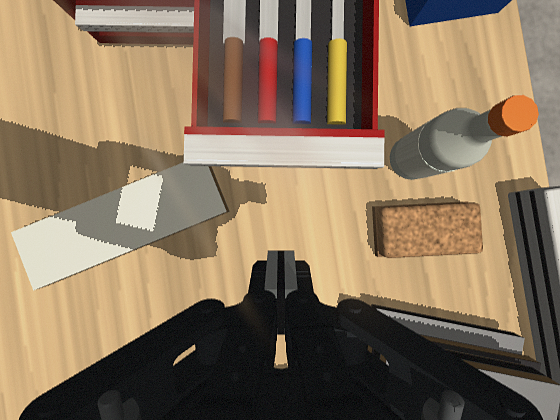

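The drawer pull is dead ahead of the closed fingers at (282,166), and the glue bottle and sander are well off to the side. Going down and approaching.

Call:
{"method": "drive_tool", "body": {"commands": [1,-0.07,0.01,0.21,0,0,0,1,-0.07,0.01,0.21,0,0,0,1,-0.07,0.01,0.21,0,0,0,1,0.0783,0,0.0285,0,0,0,1,0.0783,0,0.0285,0,0,0,1,0.0783,0,0.0285,0,0,0,1,0,0,0,0,0,0]}}

```text
time: 14.78
tool_pos: [0.5988, 0.0367, 0.1727]
tcp_rot: [-0.111, 0.747, 0.642, 0.133]
force: [-0.9, -0.9, 0.3]
grip_width: 0.0001
```

Call:
{"method": "drive_tool", "body": {"commands": [1,0.031,0,0.0114,0,0,0,1,0.031,0,0.0114,0,0,0,1,0.031,0,0.0114,0,0,0,1,0.031,0,0.0114,0,0,0,1,0.031,0,0.0114,0,0,0,1,0.031,0,0.0114,0,0,0,1,0.031,0,0.0114,0,0,0,1,0.031,0,0.0114,0,0,0]}}

```text
time: 15.45
tool_pos: [0.6027, 0.066, 0.1702]
tcp_rot: [-0.112, 0.748, 0.64, 0.132]
force: [-0.0, -1.8, 1.2]
grip_width: 0.0002
```

Call:
{"method": "drive_tool", "body": {"commands": [1,0.041,0,0.033,0,0,0,1,0.047,0,0.017,0,0,0,1,0.047,0,0.017,0,0,0,1,0.047,0,0.017,0,0,0,1,0.047,0,0.017,0,0,0,1,0.047,0,0.017,0,0,0,1,0.047,0,0.017,0,0,0,1,0.047,0,0.017,0,0,0]}}

```text
time: 16.12
tool_pos: [0.61, 0.1139, 0.168]
tcp_rot: [-0.112, 0.748, 0.64, 0.132]
force: [1.7, -2.8, -0.9]
grip_width: 0.0002
```

Call:
{"method": "drive_tool", "body": {"commands": [1,0.047,0,0.017,0,0,0,1,0.047,0,0.017,0,0,0,1,0.047,0,0.017,0,0,0,1,0.047,0,0.017,0,0,0,1,0.047,0,0.017,0,0,0,1,0.031,0,0.0114,0,0,0,1,0.031,0,0.0114,0,0,0]}}

```text
time: 16.7
tool_pos: [0.6157, 0.1514, 0.168]
tcp_rot: [-0.113, 0.748, 0.641, 0.132]
force: [0.5, -2.1, 0.0]
grip_width: -0.0
```

Run:
```python
from h import *
np.set_printoptions(precision=3,suppress=True)
s=sense();R_=rot(s);c=np.array([.151,.989,0]);print(s['tool_pos'],R_,s['force'],c@s['tool_pos'],"x along drawer",c@np.array([.597,.065,0]), c@np.array([.707,.226,0]))
p=shot("wrist");save(p,"w5.png");print([(d["at"],onz(p,d["at"],.172)) for d in pinpoint(p,"drawer_pull")[:2]])
```

```text
[0.616 0.151 0.168] [[ 0.145  0.988  0.053]
 [ 0.929 -0.154  0.337]
 [ 0.341  0.    -0.94 ]] [ 0.471 -2.103  0.032] 0.2427220873822609 x along drawer 0.15443199999999999 0.330271
[([279.7, 248.4], array([0.616, 0.161, 0.172]))]
```

View pics/w5.png

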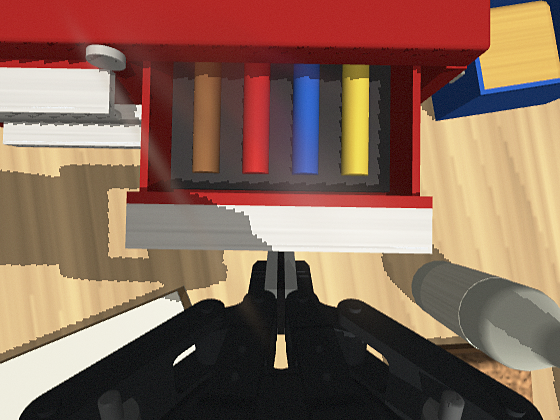

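The fingers are on the middle of the pull at (280,250) and the drawer is about 60 mm from flush. I'll slow down from here.

Call:
{"method": "drive_tool", "body": {"commands": [1,0.031,0,0.0114,0,0,0,1,0.031,0,0.0114,0,0,0,1,0.031,0,0.0114,0,0,0,1,0.031,0,0.0114,0,0,0,1,0.031,0,0.0114,0,0,0,1,0.031,0,0.0114,0,0,0,1,0.031,0,0.0114,0,0,0]}}

```text
time: 17.38
tool_pos: [0.62, 0.1786, 0.1678]
tcp_rot: [-0.112, 0.748, 0.64, 0.132]
force: [-0.3, -1.9, -0.3]
grip_width: -0.0003
```

Call:
{"method": "drive_tool", "body": {"commands": [1,0.0157,0,0.0057,0,0,0,1,0.0157,0,0.0057,0,0,0,1,0.0157,0,0.0057,0,0,0,1,0.0157,0,0.0057,0,0,0]}}

```text
time: 17.72
tool_pos: [0.6213, 0.1863, 0.1678]
tcp_rot: [-0.112, 0.748, 0.64, 0.132]
force: [-0.6, -2.6, -0.0]
grip_width: -0.0003
```

Call:
{"method": "drive_tool", "body": {"commands": [1,0.0118,0,0.0043,0,0,0,1,0.0118,0,0.0043,0,0,0,1,0.0118,0,0.0043,0,0,0]}}

```text
time: 17.97
tool_pos: [0.6221, 0.1907, 0.1679]
tcp_rot: [-0.112, 0.748, 0.64, 0.132]
force: [0.9, -2.1, -1.0]
grip_width: -0.0001
```

Call:
{"method": "drive_tool", "body": {"commands": [1,0.0118,0,0.0043,0,0,0,1,0.0118,0,0.0043,0,0,0,1,0.0118,0,0.0043,0,0,0]}}

```text
time: 18.22
tool_pos: [0.6228, 0.1951, 0.1679]
tcp_rot: [-0.112, 0.748, 0.64, 0.132]
force: [0.8, -1.1, -1.3]
grip_width: -0.0002
```

Call:
{"method": "drive_tool", "body": {"commands": [1,0.0118,0,0.0043,0,0,0,1,0.0118,0,0.0043,0,0,0,1,0.0118,0,0.0043,0,0,0]}}

```text
time: 18.47
tool_pos: [0.6235, 0.1996, 0.1679]
tcp_rot: [-0.112, 0.748, 0.64, 0.132]
force: [0.4, -1.8, -1.7]
grip_width: -0.0
```

Call:
{"method": "drive_tool", "body": {"commands": [1,0.0118,0,0.0043,0,0,0,1,0.0118,0,0.0043,0,0,0,1,0.0118,0,0.0043,0,0,0]}}

```text
time: 18.72
tool_pos: [0.6242, 0.2041, 0.1679]
tcp_rot: [-0.112, 0.748, 0.64, 0.132]
force: [1.0, -2.3, -0.5]
grip_width: 0.0001
```

Call:
{"method": "drive_tool", "body": {"commands": [1,0.0118,0,0.0043,0,0,0,1,0.0118,0,0.0043,0,0,0]}}

```text
time: 18.88
tool_pos: [0.6247, 0.2071, 0.168]
tcp_rot: [-0.112, 0.748, 0.64, 0.132]
force: [1.1, -1.7, -0.6]
grip_width: 0.0002
```

Call:
{"method": "drive_tool", "body": {"commands": [1,0.0118,0,0.0043,0,0,0,1,0.0118,0,0.0043,0,0,0]}}

```text
time: 19.05
tool_pos: [0.6251, 0.2093, 0.1679]
tcp_rot: [-0.112, 0.748, 0.641, 0.131]
force: [-1.9, -9.4, 2.5]
grip_width: 0.0001
```

Call:
{"method": "drive_tool", "body": {"commands": [1,0.0118,0,0.0043,0,0,0,1,0.0118,0,0.0043,0,0,0]}}

```text
time: 19.22
tool_pos: [0.6254, 0.2105, 0.1679]
tcp_rot: [-0.111, 0.748, 0.641, 0.13]
force: [-4.2, -14.0, 3.6]
grip_width: 0.0001
```

Call:
{"method": "drive_tool", "body": {"commands": [1,0.0078,0,0.0029,0,0,0]}}

```text
time: 19.3
tool_pos: [0.6255, 0.2115, 0.1679]
tcp_rot: [-0.111, 0.748, 0.641, 0.13]
force: [-3.2, -12.7, 4.2]
grip_width: 0.0
```

Call:
{"method": "drive_tool", "body": {"commands": [1,0.0078,0,0.0029,0,0,0,1,0,0,0,0,0,0]}}

```text
time: 19.47
tool_pos: [0.6258, 0.2131, 0.1679]
tcp_rot: [-0.111, 0.748, 0.641, 0.13]
force: [-1.8, -9.2, 1.7]
grip_width: -0.0004
```

Call:
{"method": "drive_tool", "body": {"commands": [1,0.0078,0,0.0029,0,0,0,1,0,0,0,0,0,0]}}

```text
time: 19.63
tool_pos: [0.626, 0.2148, 0.1679]
tcp_rot: [-0.112, 0.748, 0.641, 0.131]
force: [-0.4, -6.0, 1.6]
grip_width: 0.0002
```

Call:
{"method": "drive_tool", "body": {"commands": [1,0.0078,0,0.0029,0,0,0,1,0,0,0,0,0,0]}}

```text
time: 19.8
tool_pos: [0.6262, 0.2169, 0.168]
tcp_rot: [-0.112, 0.748, 0.64, 0.132]
force: [0.0, -0.6, -0.2]
grip_width: -0.0001
```

Call:
{"method": "drive_tool", "body": {"commands": [1,0.0078,0,0.0029,0,0,0,1,0,0,0,0,0,0]}}

```text
time: 19.97
tool_pos: [0.626, 0.2186, 0.1679]
tcp_rot: [-0.113, 0.748, 0.641, 0.132]
force: [-0.1, -0.5, -0.4]
grip_width: -0.0001
```

Call:
{"method": "drive_tool", "body": {"commands": [1,0.0078,0,0.0029,0,0,0,1,0,0,0,0,0,0]}}

```text
time: 20.13
tool_pos: [0.6262, 0.2194, 0.1678]
tcp_rot: [-0.113, 0.748, 0.641, 0.132]
force: [0.3, 0.0, 0.9]
grip_width: 0.0001
```

The force rose to about 14 N and then fell to zero, so the catch seems to have snapped. I'll feel gently for the stop to confirm.

Call:
{"method": "drive_tool", "body": {"commands": [1,0.0078,0,0.0029,0,0,0,1,0,0,0,0,0,0]}}

```text
time: 20.3
tool_pos: [0.6265, 0.2201, 0.1678]
tcp_rot: [-0.113, 0.748, 0.641, 0.132]
force: [-0.6, -0.2, -0.2]
grip_width: -0.0
```

Call:
{"method": "drive_tool", "body": {"commands": [1,0.0078,0,0.0029,0,0,0,1,0,0,0,0,0,0]}}

```text
time: 20.47
tool_pos: [0.6266, 0.2207, 0.1678]
tcp_rot: [-0.112, 0.748, 0.641, 0.131]
force: [0.1, -1.4, 1.0]
grip_width: 0.0001
```

Call:
{"method": "drive_tool", "body": {"commands": [1,0.0078,0,0.0029,0,0,0,1,0,0,0,0,0,0]}}

```text
time: 20.63
tool_pos: [0.6267, 0.2209, 0.1677]
tcp_rot: [-0.112, 0.748, 0.641, 0.131]
force: [-2.2, -4.1, 1.9]
grip_width: 0.0001
```

Call:
{"method": "drive_tool", "body": {"commands": [1,0.0078,0,0.0029,0,0,0,1,0,0,0,0,0,0]}}

```text
time: 20.8
tool_pos: [0.6267, 0.221, 0.1677]
tcp_rot: [-0.111, 0.748, 0.641, 0.13]
force: [-3.7, -8.7, 3.8]
grip_width: -0.0001
```

The drawer doesn't move any further under 9 N, so it is on its stop. I'll back off, rise and check.

Call:
{"method": "drive_tool", "body": {"commands": [1,-0.03,0,-0.011,0,0,0,1,-0.078,0,-0.0285,0,0,0,1,-0.15,0,-0.055,0,0,0,1,-0.15,0,-0.055,0,0,0,1,-0.15,0,-0.055,0,0,0,1,0,0,-0.2,0,0,0,1,0,0,-0.2,0,0,0,1,0,0,0,0,0,0]}}

```text
time: 21.47
tool_pos: [0.616, 0.1344, 0.2183]
tcp_rot: [-0.109, 0.748, 0.64, 0.135]
force: [1.1, -0.0, 1.6]
grip_width: -0.0002
```

Run:
```python
from h import *
np.set_printoptions(precision=4,suppress=True)
s=sense();print(s["time"],s["tool_pos"])
p=shot("wrist");save(p,"w6.png");print([(d["at"],onz(p,d["at"],.172)) for d in pinpoint(p,"drawer_pull")[:2]])
q=shot("scene");save(q,"s3.png");print([(d["at"],d["p"]) for d in pinpoint(q,"panel_end_a")[:5]],proj(q,[.493,-.194,.007]),proj(q,[.64,-.242,.13]))
a=cv2.imread("pics/w6.png");b=cv2.resize(cv2.imread("pics/s3.png")[150:320,140:370],None,fx=2.2,fy=2.2)
a=cv2.resize(a,None,fx=.5,fy=.5);c=np.zeros((max(a.shape[0],b.shape[0]),a.shape[1]+b.shape[1],3),np.uint8);c[:a.shape[0],:a.shape[1]]=a;c[:b.shape[0],a.shape[1]:]=b;cv2.imwrite("pics/fin.png",c);print(c.shape)
```

```text
21.4667 [0.616  0.1344 0.2183]
[([275.9, 112.3], array([0.6271, 0.2285, 0.172 ]))]
[([388.3, 159.3], 0.91), ([307.2, 179.1], 0.87), ([427.6, 196.7], 0.83), ([229.3, 229.8], 0.75), ([250.2, 219.9], 0.7)] [np.float64(250.30754422920242), np.float64(217.38722604098604)] [np.float64(226.7581803848184), np.float64(230.6914194874271)]
(374, 786, 3)
```

View pics/fin.png

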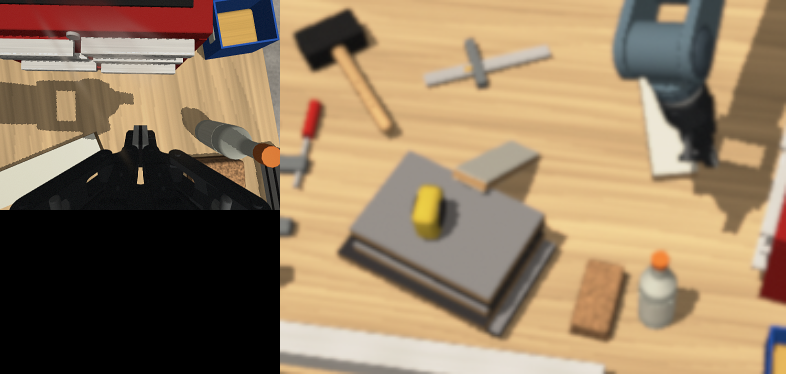

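In the left view the drawer stays shut with its pull flush. On the right, the panel still leans on the stack front from about (500,165), and the other things are in place.

```bash
python3 -c "
from plant import *
print(hand_in())"
```

```text
the job is handed in; nothing more can be done
None
```

I took the panel off the drawer and leaned it against the stack, then pushed the drawer shut past its catch. I handed the job in at about 21.5 s of the 72 s allowed, and no verdict came back.

- **Panel:** it was set down at about 38° with its lower end on the bench at about (0.493, -0.194) m and its upper end on the stack's front edge. The last views show it in the same place. While lowering it I pressed it on the stack edge with up to about 47 N through the gripped panel, then backed off to about 0 N before letting go.
- **Drawer:** I eased it in at 1 to 1.5 mm per step over the end of its travel. The force read about 15 N at the catch, then fell to zero as the drawer snapped away. It then held still on its stop under about 9 N, well under the 45 N limit. After I backed off, the camera put the pull at y = 0.2285 m, against 0.231 m worked out from the finger contact. That is within calibration error, so it stayed shut.
- **Other things:** in the last pictures the glue, tape, mallet, square and sander look unmoved. The tin was not in those views; the arm passed over the chest only once, well above it.

No check failed. The two camera estimates of the pull's starting position differed by about 11 mm along its width, which did not affect the push. I could not read the catch roller or the contact between panel and stack directly, so both are judged from force and pictures.

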